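# Change over the duplex gas purifier

### The job

The instrument's gas runs through the purifier line whose inlet valve lever lies along its tube; that cartridge is spent, so change over to the other line without interrupting the gas: with a fingertip push the other line's inlet lever fully open, only then push the spent line's inlet lever fully closed, and last push the spent line's bleed lever fully open so that its trapped pressure is let off. Push the levers gently, without gripping or forcing them; leave the other line's bleed lever closed, and do not shift or lift the loose things lying around.

Things in the scene. Friction and masses are not known exactly. Their poses are not given: they have to be found in the camera images.
- skid: grey painted base plate 330 x 290 x 10 mm fixed to the worktop, carrying two identical purifier lines side by side, 140 mm apart, between an inlet header tube (near side) and an outlet header tube (far side, with a round pressure gauge up to 120 mm high). Origin under its centre, x along the lines away from the robot, z up. Either line may be the left one
- online_line: purifier line of steel tube along its +x, 38 mm up: inlet ball valve, tee, aluminium cartridge (37 mm across, 92 long). A stub to the left (+y) from the tee carries the smaller bleed valve (axis at x +80, y +60 mm) and a brass vent. Lever along its own tube: open; across: closed. Origin on the worktop under the inlet lever's axis. In use at the start: inlet lever points to -x
- online_valve (a joint): inlet lever of the line in use: 0 = closed, 1.571 rad (90 degrees) = fully open, hard stop at each end. Opens anticlockwise seen from above; in the line's frame it points to +y closed, to -x open. Takes about 0.14 N m (2.5 N at its grip point), stays where it is left; 76 mm long from its turning axis
- online_bleed (a joint): bleed lever of the line in use: 0 = closed, 1.571 rad (90 degrees) = fully open, hard stop at each end. Opens anticlockwise seen from above; in the line's frame it points to +x closed, to +y open. Takes about 0.14 N m (2.8 N at its grip point), stays where it is left; 66 mm long from its turning axis
- online_valve_stem (a point): on the upright turning axis of the inlet lever of the line in use, 94 mm above the worktop (mid height of the lever's sleeve); does not move; axes as the line's
- online_bleed_stem (a point): on the upright turning axis of the bleed lever of the line in use, 94 mm above the worktop (mid height of the lever's sleeve); does not move; axes as the line's
- online_valve_grip (a point): on the centre line of the black sleeve of the inlet lever of the line in use, 56 mm from the turning axis; moves with the lever. The sleeve runs from 34 to 76 mm from the axis, is 13 mm wide and spans 86 to 102 mm above the worktop. Under the levers' sweeps tubes, valve bodies and cartridges reach up to 58 mm; only the valve stems stand higher
- online_bleed_grip (a point): on the centre line of the black sleeve of the bleed lever of the line in use, 50 mm from the turning axis; moves with the lever. The sleeve runs from 34 to 66 mm from the axis, is 13 mm wide and spans 86 to 102 mm above the worktop. Under the levers' sweeps tubes, valve bodies and cartridges reach up to 58 mm; only the valve stems stand higher
- spare_line: purifier line of steel tube along its +x, 38 mm up: inlet ball valve, tee, aluminium cartridge (37 mm across, 92 long). A stub to the left (+y) from the tee carries the smaller bleed valve (axis at x +80, y +60 mm) and a brass vent. Lever along its own tube: open; across: closed. Origin on the worktop under the inlet lever's axis. The spare: inlet lever points to +y at the start
- spare_valve (a joint): inlet lever of the spare line: 0 = closed, 1.571 rad (90 degrees) = fully open, hard stop at each end. Opens anticlockwise seen from above; in the line's frame it points to +y closed, to -x open. Takes about 0.14 N m (2.5 N at its grip point), stays where it is left; 76 mm long from its turning axis
- spare_bleed (a joint): bleed lever of the spare line: 0 = closed, 1.571 rad (90 degrees) = fully open, hard stop at each end. Opens anticlockwise seen from above; in the line's frame it points to +x closed, to +y open. Takes about 0.14 N m (2.8 N at its grip point), stays where it is left; 66 mm long from its turning axis
- spare_valve_stem (a point): on the upright turning axis of the inlet lever of the spare line, 94 mm above the worktop (mid height of the lever's sleeve); does not move; axes as the line's
- spare_bleed_stem (a point): on the upright turning axis of the bleed lever of the spare line, 94 mm above the worktop (mid height of the lever's sleeve); does not move; axes as the line's
- spare_valve_grip (a point): on the centre line of the black sleeve of the inlet lever of the spare line, 56 mm from the turning axis; moves with the lever. The sleeve runs from 34 to 76 mm from the axis, is 13 mm wide and spans 86 to 102 mm above the worktop. Under the levers' sweeps tubes, valve bodies and cartridges reach up to 58 mm; only the valve stems stand higher
- spare_bleed_grip (a point): on the centre line of the black sleeve of the bleed lever of the spare line, 50 mm from the turning axis; moves with the lever. The sleeve runs from 34 to 66 mm from the axis, is 13 mm wide and spans 86 to 102 mm above the worktop. Under the levers' sweeps tubes, valve bodies and cartridges reach up to 58 mm; only the valve stems stand higher
- union_0: bystander: metal tube union 13 x 36 x 15 mm lying on the base plate between the two inlet valves; origin under its centre
- spanner_12: bystander: double open-ended spanner 32 x 154 x 5 mm lying in front of the base plate; origin under its centre
- ferrule_box: bystander: small clear box with a red lid 55 x 78 x 23 mm, left of the base plate; origin under its centre
- amber_small: bystander: brown bottle with a black cap, 49 mm across and 99 mm tall, behind the hot plate; origin under its centre
- vial_3: bystander: small vial with a blue cap, 15 mm across and 33 mm tall, standing left of the base plate near the front; origin under its centre

How it is judged:
On the way, in this order (a step that is already met when the one before it is completed fails the run):
1. the spare line's inlet valve is fully open while the line in use is still open (value of joint spare_valve above 1.45 rad and value of joint online_valve above 1.35 rad and value of joint each of online_bleed, spare_bleed below 0.12 rad), for 0.1 s.
2. the spent line's inlet valve is fully closed, both bleeds still closed (value of joint spare_valve above 1.45 rad and value of joint each of online_valve, online_bleed, spare_bleed below 0.12 rad), for 0.1 s.
3. the spent line's bleed valve is fully open (value of joint each of spare_valve, online_bleed above 1.45 rad and value of joint each of online_valve, spare_bleed below 0.12 rad), for 0.1 s.
At the end, for the whole second after the job is handed in: Spare line: inlet lever fully open, bleed lever closed. Spent line: inlet lever closed, bleed lever fully open. Each within 7 degrees (0.12 rad) of its stop, levers at rest, no loose thing moved more than 20 mm (all of step 3 and velocity of joint each of spare_valve, online_bleed below 0.05 rad/s and velocity of joint online_valve above -0.05 rad/s and distance of each of union_0, spanner_12, ferrule_box, amber_small, vial_3 from where it was at the start of the episode below 0.02 m); the robot touches nothing.
It fails at once if the gas was interrupted: the line in use was turned towards closed (more than about 0.3 rad) before the spare line was open (value of joint online_valve below 1.25 rad and value of joint spare_valve below 1.35 rad).
It fails at once if the bleed of the spent line was opened (more than 0.3 rad) while its inlet valve was not closed (value of joint online_bleed above 0.3 rad and value of joint online_valve above 0.2 rad).
It fails at once if the spare line's bleed valve was opened (more than 0.3 rad) (value of joint spare_bleed above 0.3 rad).
It fails at once if a lever or line was gripped or forced (more than 35 N) (contact force between the fingers and online_line above 35 N or contact force between the fingers and spare_line above 35 N).
It fails at once if a loose bystander was lifted or pushed more than 20 mm (distance of any of union_0, spanner_12, ferrule_box, amber_small, vial_3 from where it was at the start of the episode above 0.02 m).
It also fails if it takes over 58 s, if anything falls off the work surface, if the arm or the gripper's body presses on something with over 40 N, if the wrist force passes 120 N, or if a joint passes its speed limit or range.

### The arm

A 7-joint arm with a two-finger parallel gripper is mounted at the origin on a cart in front of the work surface, level with it; the furniture and walls round the work are solid. World frame = base frame: x ahead of the robot, y to its left, z up, the work surface at z = 0. Lengths are in m, angles in rad, forces in N, time in s.
With the tool pointing down it reaches from about 0.4 to 0.85 m from the base axis. Payload 6.9 kg.
Tool frame: the origin (TCP) lies midway between the tips of the shut fingers; the grasp point (between the pads) lies behind it (ctrl.pinch_z is the z of the grasp point in the tool frame, in m); z points along the fingers, y is the direction in which the jaws open and shut (so a half turn about z gives the same grasp; the last joint's range is limited). The gripper opens to 85 mm and grips with 20 to 120 N. Pads are 22 mm wide; open, the fingers measure 114 mm over their backs; the gripper's body (76 mm by 85 mm) begins 54 mm behind the grasp point. The pads swing forward as they close: fully open they stand 13 mm farther back than shut.
Start: joints at [-1.079, 0.507, -0.238, 1.5, 0.126, 1.149, -0.155], TCP at [0.236, 0.579, 0.231] pointing down, gripper open.
Joint ranges: [-3.08, 3.08], [-0.24, 2.05], [-1.43, 1.35], [0, 2.5], [-1.52, 4.66], [0.17, 1.96], [-2.89, 2.89]. Speed limits (rad/s): [2.39, 2.39, 3.14, 3.14, 3.14, 3.14, 3.14].

### API

Orientations are given as a unit quaternion [w, x, y, z].
In Python, from station import ctrl, get_state, vision, ticket, models gives the robot as it stands. Calls block until the motion is done:
- ctrl.movep(position, orientation): joint-space move of the TCP to a pose.
- ctrl.movel(position, frame=None, max_speed=0.15): straight line of the TCP; frame=None keeps the orientation; max_speed is the mean speed in m/s.
- ctrl.set_joints(angles): joint-space move.
- ctrl.ungrasp() and ctrl.close_gripper(force=None): open the fingers fully, or close them until they stop; force is the grip in N (None keeps the last).
- ctrl.pause(seconds).
- ctrl.ik(position, orientation): joint angles nearest the present ones, or None.
- get_state(): the state.
- vision.grab_frame(name): name is "side" or "top" or "wrist"; returns (picture, depth): 400x640x3 uint8, blue, green, red; 400x640 float32, m along the optical axis (not along the pixel's ray), 0 where there is no reading.
- vision.camera_info(name): a dict with "mtx" (3x3 intrinsics, pixels), "R" (3x3) and "t" (3): a world point X has camera coordinates R X + t; the wrist camera has in their place "hand_eye" (4x4, takes a point from camera to tool coordinates, whose origin is the TCP and whose axes are the flange's). Camera axes: x right, y down, z forward; pixel columns grow to the right and rows downward; lengths in m; the calibration is good to about 2 mm. The wrist camera is an equidistant fisheye: a pixel r from the principal point sees the ray r / f radians off the axis. A picture is of the moment at which its call begins: read the wrist's pose just before it. camera_info takes no time and is no camera call.
A pose or a line that the arm cannot do raises ctrl.Unreachable and nothing moves.
- ticket.close_job(): hands the job in, once; it reports no verdict.
Trained networks look in the newest picture that a camera, given by its name, has taken for a name from the list of things; names that differ only in an ending like _2 or _b are one class to them, and where a whole thing is asked for, a point or a joint stands for the part that bears it (a point fixed in the world has none). Each returns a list of dicts, best first, with "p" (0 to 1); they miss things now and then, are a little off and sometimes report something else, mostly with a low value. They report only what shows in the picture. A call takes as long as a camera call.
- models.recognise(camera, target): "point" ([column, row] in pixels, amid what is visible of it).
- models.masks_of(camera, target): "mask" (400x640 bool, what is visible of it) and "point" ([column, row] in pixels, amid what is visible of it).
The state is a dict: "time": time; "qpos": joint angles; "qd": joint speeds; "tau": joint torques, N m; "tcp_pos": TCP position; "eef_rot": TCP orientation; "contact_force": force on the tool from outside, world axes, zero at the start; "wrist_torque": the same for the moment, N m; "width": finger opening in m.
Only numpy, scipy, OpenCV 4.12 (cv2) and the standard library are available. Lean on these libraries where they do the work, as an engineer would, in place of code of your own. Each camera call takes 0.05 s, during which the arm holds its last target.

## Working session

There is one attempt and no reset: what is moved stays moved. The work goes in short steps, each a Python script; the robot and the scene stay as the last script left them, time stands still between calls to the robot, and variables do not carry over. Pictures are saved under pics/ and viewed, and the job is handed in when it is done.

```bash
mkdir -p pics; ls
python3 - <<'E'
from station import ctrl,get_state,vision
import cv2,numpy as np
for n in("top","side"):
    im,d=vision.grab_frame(n); cv2.imwrite(f"pics/{n}0.png",im); np.save(f"pics/{n}0.npy",d)
    i=vision.camera_info(n); print(n,i["mtx"],i["R"],i["t"])
s=get_state();print(s["time"],s["tcp_pos"],s["eef_rot"],ctrl.pinch_z)
E
```

```text
pics
top [[421.33253664   0.         316.48936908]
 [  0.         421.33253664 199.74938036]
 [  0.           0.           1.        ]] [[ 0.02331051 -0.99958659  0.01683061]
 [-0.99724462 -0.02443526 -0.07004343]
 [ 0.07042574 -0.01515149 -0.99740195]] [0.26578225 0.46752237 1.21389737]
side [[449.32565721   0.         319.49934762]
 [  0.         449.32565721 200.56980992]
 [  0.           0.           1.        ]] [[-0.65389543 -0.75616131  0.02531481]
 [-0.30775448  0.23526862 -0.92191966]
 [ 0.6911642  -0.61062979 -0.3865531 ]] [0.50799252 0.16713763 1.04630943]
0.1 [0.2356498  0.57839317 0.23051381] [-1.43444215e-04  1.92187172e-01  9.81357959e-01 -7.92132195e-04] -0.0187
```

View pics/top0.png

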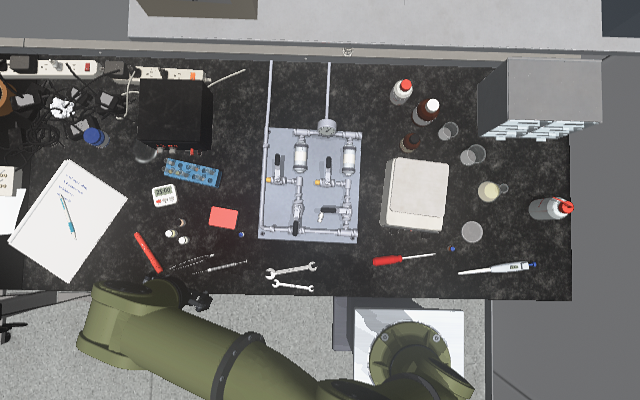

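View pics/side0.png

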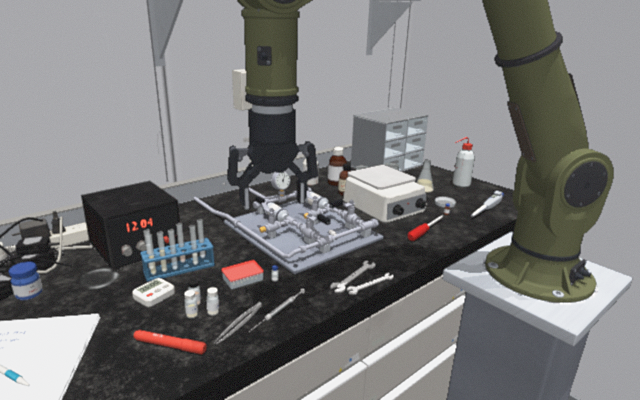

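The overhead view shows the left line (col ~297), with its lever along the tube (297,228), as the one in use. The right line, with its lever pointing left at (327,212), is the spare. Next I'll zoom in and measure.

```bash
cat > h.py <<'E'
import numpy as np,cv2
from station import ctrl,get_state,vision,ticket,models
def pix2world(n,u,v,z):
    i=vision.camera_info(n);K,R,t=i["mtx"],np.array(i["R"]),np.array(i["t"])
    r=R.T@(np.linalg.inv(K)@[u,v,1]);c=-R.T@t
    return c+r*(z-c[2])/r[2]
def depthpt(n,u,v,d):
    i=vision.camera_info(n);K,R,t=i["mtx"],np.array(i["R"]),np.array(i["t"])
    return R.T@(np.linalg.inv(K)@[u,v,1]*d-t)
def proj(n,X):
    i=vision.camera_info(n);K,R,t=i["mtx"],np.array(i["R"]),np.array(i["t"])
    p=K@(R@np.array(X)+t);return p[:2]/p[2]
E
python3 - <<'E'
from h import *
im,d=vision.grab_frame("top")
c=im[115:250,250:370];cv2.imwrite("pics/topz.png",cv2.resize(c,None,fx=4.4,fy=4.4,interpolation=cv2.INTER_CUBIC))
for t in("online_valve","online_bleed","spare_valve","spare_bleed"):
    for r in models.masks_of("top",t)[:4]:
        m=r["mask"];v,u=np.nonzero(m)
        P=np.array([depthpt("top",a,b,d[b,a]) for a,b in zip(u,v) if d[b,a]>0])
        print(t,round(r["p"],2),np.round(r["point"]),m.sum(),np.round(P[P[:,2]>.08].mean(0),3) if len(P) else"", np.round(np.percentile(P[:,2],[10,90]),3))
for t in("skid","union_0"):
    for r in models.recognise("top",t)[:3]: print(t,r["p"],np.round(r["point"]))
# all high pts in region
u,v=np.meshgrid(np.arange(255,365),np.arange(120,245))
P=np.array([depthpt("top",a,b,d[b,a]) for a,b in zip(u.ravel(),v.ravel())])
sel=(P[:,2]>.08)&(P[:,2]<.12)
mask=np.zeros((400,640),np.uint8);mask[v.ravel()[sel],u.ravel()[sel]]=1
n,l,st,ce=cv2.connectedComponentsWithStats(mask)
L=l[v.ravel(),u.ravel()]
for k in range(1,n):
    if st[k,4]>15:
        Q=P[L==k]; 
        w,V=np.linalg.eigh(np.cov(Q[:,:2].T));ax=V[:,1];s=(Q[:,:2]-Q[:,:2].mean(0))@ax
        print("blob",st[k,4],np.round(ce[k]),np.round(Q.mean(0),3),"dir",np.round(ax,3),np.round([s.min(),s.max()],3),np.round(np.percentile(Q[:,2],90),3))
E
```

```text
online_valve 0.44 [299. 223.] 125 [0.397 0.334 0.094] [0.081 0.103]
online_bleed 0.58 [278. 167.] 93 [0.545 0.388 0.092] [0.08  0.102]
online_bleed 0.47 [294. 266.] 277 [nan nan nan] [-0.     0.008]
spare_valve 0.68 [335. 211.] 155 [0.429 0.229 0.094] [0.077 0.102]
spare_bleed 0.52 [327. 168.] 136 [0.541 0.249 0.093] [0.08  0.102]
spare_bleed 0.34 [296. 178.] 1050 [0.466 0.359 0.093] [0.041 0.098]
union_0 0.59 [312. 182.]
union_0 0.42 [320. 217.]<stdin>:8: RuntimeWarning: Mean of empty slice.
  ret = um.true_divide(
Traceback (most recent call last):
  File "h.py", line 8, in depthpt
    i=vision.camera_info(n);K,R,t=i["mtx"],np.array(i["R"]),np.array(i["t"])
ValueError: time passes only in moves, steps and waits
```

```bash
sleep 0
```

```text
(no output)
```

View pics/topz.png

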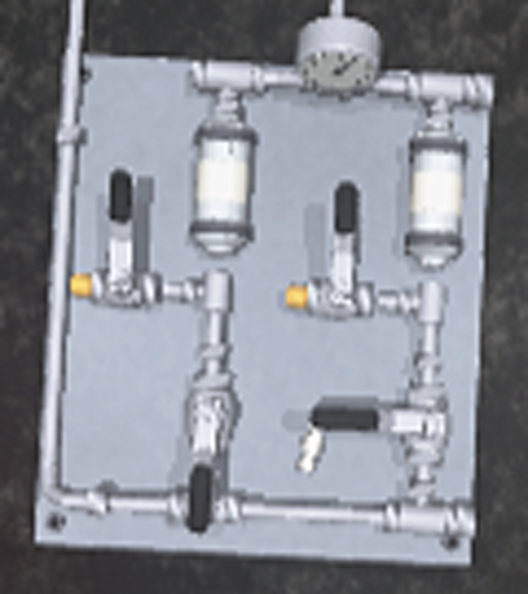

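```bash
cat >> h.py <<'E'
import functools
vision_ci=vision.camera_info
vision.camera_info=functools.lru_cache(None)(lambda n:vision_ci(n))
def cloud(n,d,box):
    i=vision.camera_info(n);K,R,t=i["mtx"],np.array(i["R"]),np.array(i["t"])
    u,v=np.meshgrid(np.arange(box[0],box[1]),np.arange(box[2],box[3]));u=u.ravel();v=v.ravel()
    dd=d[v,u]
    return u,v,(np.linalg.inv(K)@np.vstack([u,v,np.ones_like(u)])*dd-t[:,None]).T@R
E
python3 - <<'E'
from h import *
from scipy.optimize import least_squares
d=np.load("pics/top0.npy");im=cv2.imread("pics/top0.png")
u,v,P=cloud("top",d,(255,365,120,245))
dark=im[v,u].max(1)<75
sel=(P[:,2]>.088)&(P[:,2]<.112)&dark
mask=np.zeros((400,640),np.uint8);mask[v[sel],u[sel]]=1
n,l,st,ce=cv2.connectedComponentsWithStats(mask,connectivity=4);L=l[v,u]
B=[]
for k in range(1,n):
    if st[k,4]>15:
        Q=P[L==k];B.append(Q)
        mm=(Q.min(0)+Q.max(0))/2
        print(st[k,4],np.round(ce[k]),"mean",np.round(Q.mean(0),4),"mid",np.round(mm,4),"ext",np.round(np.ptp(Q,axis=0),3))
# expected sleeve centres (online frame, radius 55 inlet, 50 bleed)
E=np.array([[-55,0],[80+50,60],[0,-140+55],[130,-80]])/1000
def model(p):
    c,s=np.cos(p[2]),np.sin(p[2]);return E@np.array([[c,-s],[s,c]]).T+p[:2]
M=np.array([Q.mean(0)[:2] for Q in B])
def res(p):
    m=model(p);D=M[:,None]-m[None];j=np.argmin((D**2).sum(2),1);return D[np.arange(len(M)),j].ravel()
r=least_squares(res,[.45,.33,.03],loss="soft_l1",f_scale=.003);print(r.x,np.round(res(r.x).reshape(-1,2)*1e3,1))
p=r.x
z=cv2.resize(im[115:250,250:370],None,fx=4.4,fy=4.4,interpolation=cv2.INTER_CUBIC)
c,s=np.cos(p[2]),np.sin(p[2])
pts=[[0,0],[.08,.06],[0,-.14],[.08,-.08]]+E.tolist()
for q in pts:
    w=np.array([[c,-s],[s,c]])@q+p[:2];a=(proj("top",[*w,.1])-[250,115]+.5)*4.4;cv2.circle(z,tuple(int(x) for x in a),3,(0,0,255),-1);print(q,np.round(w,4))
cv2.imwrite("pics/fit.png",z)
E
```

```text
49 [277. 159.] mean [0.5629 0.3884 0.1008] mid [0.5635 0.3884 0.1006] ext [0.027 0.011 0.01 ]
43 [328. 162.] mean [0.5586 0.2484 0.1006] mid [0.559  0.249  0.1012] ext [0.028 0.011 0.008]
40 [328. 210.] mean [0.4284 0.2463 0.1005] mid [0.4281 0.2464 0.0993] ext [0.011 0.038 0.011]
63 [295. 228.] mean [0.3769 0.3343 0.1012] mid [0.3772 0.3343 0.0996] ext [0.038 0.011 0.012]
[ 0.43127063  0.33218861 -0.03042021] [[-0.1  0.2]
 [-0.1  0.2]
 [-0.3 -0.9]
 [ 0.6  0.4]]
[0, 0] [0.4313 0.3322]
[0.08, 0.06] [0.5131 0.3897]
[0, -0.14] [0.427  0.1923]
[0.08, -0.08] [0.5088 0.2498]
[-0.055, 0.0] [0.3763 0.3339]
[0.13, 0.06] [0.563  0.3882]
[0.0, -0.085] [0.4287 0.2472]
[0.13, -0.08] [0.5588 0.2483]
```

View pics/fit.png

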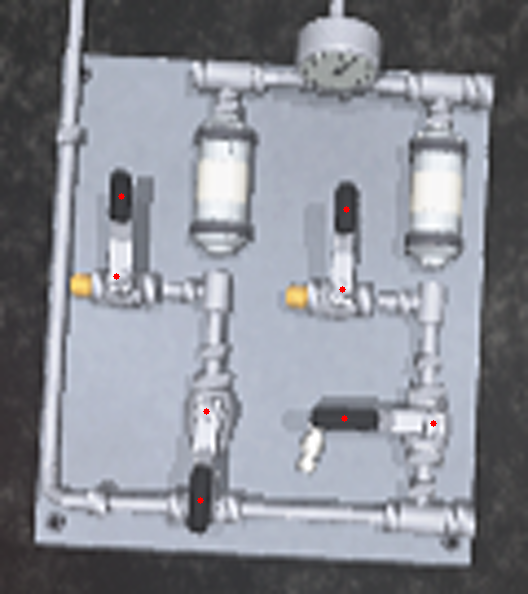

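The fit has residuals under 1 mm, and the heights (~0.101) match the sleeve tops. I'll plan the waypoints and check IK before moving.

```bash
cat >> h.py <<'E'
from scipy.spatial.transform import Rotation as Rn
TH=-0.03042
C={"spare_valve":(.4270,.1923),"online_valve":(.4313,.3322),"online_bleed":(.5131,.3897)}
RAD={"spare_valve":.056,"online_valve":.056,"online_bleed":.050}
def quat(a):
    R=np.array([[np.cos(a),np.sin(a),0],[np.sin(a),-np.cos(a),0],[0,0,-1]])
    x,y,z,w=Rn.from_matrix(R).as_quat();return [w,x,y,z]
def wp(name,phi,sgn,off,z,flip):
    """phi lever angle in line frame, sgn +1 ccw push; off: gap from sleeve face to finger face"""
    a=phi+TH;r=np.array([np.cos(a),np.sin(a)]);t=np.array([-r[1],r[0]])*sgn
    p=np.array(C[name])+RAD[name]*r-t*(.0065+.011+off)
    return [p[0],p[1],z],quat(a+sgn*np.pi/2+(np.pi if flip else 0))
JOB={"spare_valve":(np.pi/2,np.pi,1,False),"online_valve":(np.pi,np.pi/2,-1,True),"online_bleed":(0,np.pi/2,1,False)}
E
python3 - <<'E'
from h import *
for n,(a,b,s,f) in JOB.items():
    for k in (0,.5,1):
        for z in(.08,.2):
            P,q=wp(n,a+(b-a)*k,s,0,z,f);j=ctrl.ik(P,q);print(n,k,np.round(P,3),None if j is None else np.round(j,2))
E
```

```text
spare_valve 0 [0.446 0.248 0.08 ] [-0.38  0.52 -0.26  1.99  0.21  0.65  0.77]
spare_valve 0 [0.446 0.248 0.2  ] [-0.36  0.36 -0.27  1.85  0.12  0.95  0.86]
spare_valve 0.5 [0.401 0.245 0.08 ] [-0.3   0.49 -0.43  2.09  0.34  0.62  1.36]
spare_valve 0.5 [0.401 0.245 0.2  ] [-0.26  0.32 -0.46  1.94  0.18  0.92  1.52]
spare_valve 1 [0.372 0.211 0.08 ] [-0.13  0.48 -0.62  2.19  0.49  0.61  2.  ]
spare_valve 1 [0.372 0.211 0.2  ] [-0.07  0.28 -0.65  2.03  0.21  0.9   2.28]
online_valve 0 [0.375 0.316 0.08 ] [-0.31  0.56 -0.65  2.04  0.51  0.71  1.82]
online_valve 0 [0.375 0.316 0.2  ] [-0.25  0.39 -0.7   1.89  0.3   0.97  2.03]
online_valve 0.5 [0.38  0.361 0.08 ] [-0.5   0.56 -0.45  1.96  0.37  0.71  1.15]
online_valve 0.5 [0.38  0.361 0.2  ] [-0.46  0.41 -0.5   1.81  0.23  0.98  1.27]
online_valve 1 [0.416 0.389 0.08 ] [-0.62  0.59 -0.27  1.84  0.22  0.74  0.53]
online_valve 1 [0.416 0.389 0.2  ] [-0.59  0.45 -0.3   1.7   0.15  1.01  0.59]
online_bleed 0 [0.563 0.371 0.08 ] [-0.66  0.71  0.07  1.55 -0.06  0.88 -0.6 ]
online_bleed 0 [0.563 0.371 0.2  ] [-0.67  0.6   0.09  1.41 -0.06  1.13 -0.6 ]
online_bleed 0.5 [0.562 0.411 0.08 ] [-0.62  0.74 -0.09  1.47  0.08  0.93  0.03]
online_bleed 0.5 [0.562 0.411 0.2  ] [-0.62  0.64 -0.09  1.33  0.06  1.17  0.04]
online_bleed 1 [0.532 0.439 0.08 ] [-0.58  0.74 -0.26  1.49  0.22  0.93  0.63]
online_bleed 1 [0.532 0.439 0.2  ] [-0.57  0.64 -0.29  1.35  0.18  1.18  0.67]
```

```bash
cat >> h.py <<'E'
def fz(): return np.array(get_state()["contact_force"])
def push(name,steps=9,over=.0015,lim=12):
    a,b,s,f=JOB[name]
    P,q=wp(name,a,s,.012,.20,f);ctrl.movep(P,q)
    P,q=wp(name,a,s,.012,.08,f);ctrl.movel(P,q,max_speed=.12)
    f0=fz();st=get_state();print("down",np.round(np.array(st["tcp_pos"])-P,4),"F0",np.round(f0,1),"t",st["time"])
    if np.linalg.norm(f0)>15: print("STOP contact");return
    P,q=wp(name,a,s,.002,.08,f);ctrl.movel(P,q,max_speed=.04)
    for k in range(1,steps+1):
        P,q=wp(name,a+(b-a)*k/steps,s,0 if k<steps else -.0,.08,f);ctrl.movel(P,q,max_speed=.04)
        F=fz()-f0;print(k,np.round(F,1),"err",np.round((np.array(get_state()["tcp_pos"])-P)*1e3,1))
        if np.linalg.norm(F)>lim: print("LIMIT");break
    else:
        for o in np.arange(.0005,over+1e-6,.0005):
            P,q=wp(name,b,s,-o,.08,f);ctrl.movel(P,q,max_speed=.02)
            F=fz()-f0;print("over",o,np.round(F,1))
            if np.linalg.norm(F)>8: print("stop felt");break
    print("t",get_state()["time"])
def retreat(name):
    a,b,s,f=JOB[name]
    P,q=wp(name,b,s,.012,.08,f);ctrl.movel(P,q,max_speed=.08)
    P,q=wp(name,b,s,.012,.20,f);ctrl.movel(P,q,max_speed=.15)
    print("t",get_state()["time"])
E
python3 - <<'E'
from h import *
ctrl.close_gripper(20);print(get_state()["width"],get_state()["time"])
push("spare_valve")
im,d=vision.grab_frame("side");cv2.imwrite("pics/s1.png",cv2.resize(im[150:300,180:420],None,fx=3,fy=3))
E
```

```text
-1.3145217912963343e-05 1.2167
down [0.0003 0.0003 0.0006] F0 [ 1.   0.  -0.1] t 3.85
1 [-0.7 -1.4 -0.1] err [ 0.2 -0.   0.1]
2 [-1.9 -0.4  0.7] err [ 0.1 -0.1 -0. ]
3 [-0.8 -0.6  0.7] err [-0. -0. -0.]
4 [-0.6 -0.5  0.6] err [-0.1  0.  -0. ]
5 [-0.6  1.1  0.1] err [-0. -0. -0.]
6 [-0.4  0.5  0.4] err [-0.  -0.1 -0. ]
7 [-1.8  0.2 -0.6] err [-0.  -0.1 -0.1]
8 [-0.2  0.9  1.6] err [-0.  -0.1 -0. ]
9 [-1.6 -0.1  0.6] err [-0.  -0.2 -0.1]
over 0.0005 [-1.   0.5 -1.4]
over 0.001 [-1.   2.3 -2.7]
over 0.0015 [-0.7  4.7 -2.7]
t 8.725
```

View pics/s1.png

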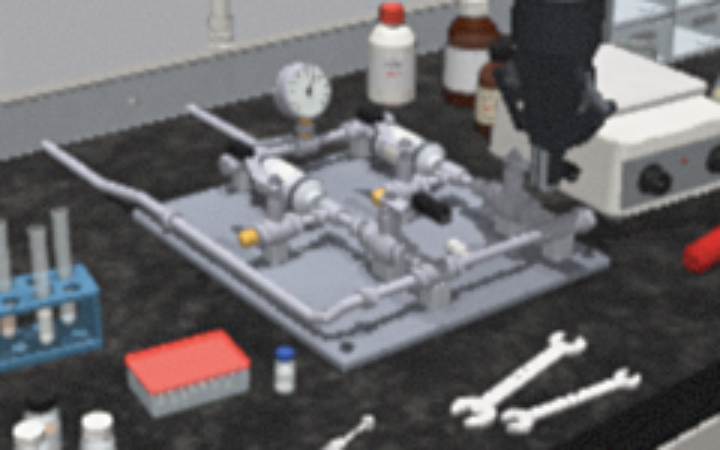

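The spare lever has moved and the force is rising at the end as it nears the stop. I'll retreat and check from above.

```bash
cat >> h.py <<'E'
def check(tag):
    im,d=vision.grab_frame("top")
    u,v,P=cloud("top",d,(255,365,120,245))
    sel=(P[:,2]>.088)&(P[:,2]<.112)&(im[v,u].max(1)<75)
    m=np.zeros((400,640),np.uint8);m[v[sel],u[sel]]=1
    n,l,st,ce=cv2.connectedComponentsWithStats(m,connectivity=4);L=l[v,u]
    CC=dict(C,spare_bleed=(.5088,.2498))
    for k in range(1,n):
        if st[k,4]>15:
            c=P[L==k].mean(0)
            for nm,s in CC.items():
                dd=c[:2]-s;r=np.hypot(*dd)
                if .04<r<.068: print(nm,"r",round(r,3),"angle deg",round(np.degrees(np.arctan2(dd[1],dd[0])-TH),1),np.round(c,3),st[k,4])
    cv2.imwrite(f"pics/{tag}.png",cv2.resize(im[115:250,250:370],None,fx=4.4,fy=4.4))
E
python3 - <<'E'
from h import *
retreat("spare_valve");check("c1")
E
```

```text
t 10.0417
online_bleed r 0.05 angle deg 0.4 [0.563 0.389 0.101] 50
spare_bleed r 0.05 angle deg 0.2 [0.559 0.248 0.101] 45
online_valve r 0.054 angle deg 179.4 [0.377 0.334 0.101] 66
```

View pics/c1.png

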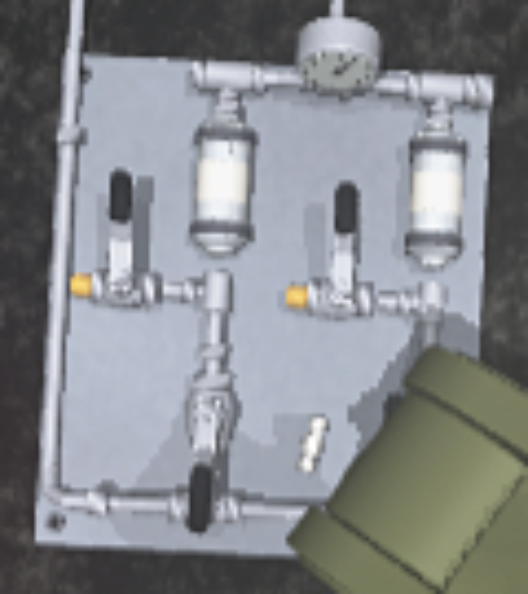

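The arm hides the spare lever. I'll move the arm above the bleed side to clear the view.

Run:
```python
from h import *
ctrl.movep([.35,.50,.22],quat(np.pi));print(get_state()["time"]);check("c2")
```

```text
11.6667
online_bleed r 0.05 angle deg 0.3 [0.563 0.388 0.101] 49
spare_bleed r 0.049 angle deg 0.0 [0.558 0.248 0.101] 40
online_valve r 0.054 angle deg 179.3 [0.378 0.334 0.101] 69
spare_valve r 0.054 angle deg 180.0 [0.373 0.194 0.101] 71
```

View pics/c2.png

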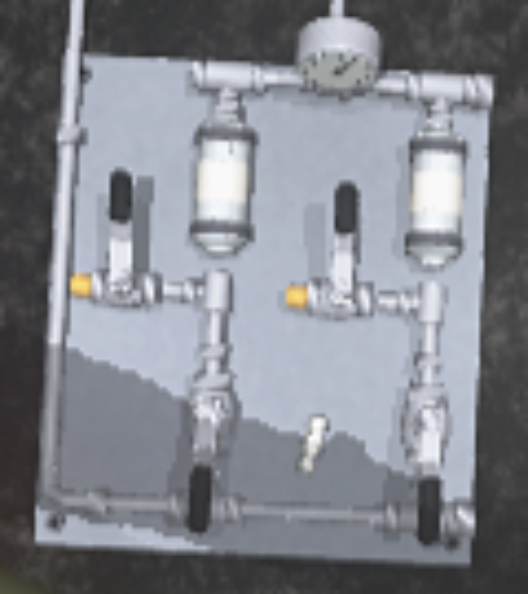

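The spare lever is fully open at 180°, lying along its tube at (428,510), and the others haven't moved. Now I'll close the spent inlet.

Run:
```python
from h import *
push("online_valve");retreat("online_valve")
ctrl.movep([.30,.52,.22],quat(np.pi));print(get_state()["time"]);check("c3")
```

```text
down [0.0002 0.0004 0.0005] F0 [-0.4 -0.4  0. ] t 14.3
1 [ 1.3 -0.4 -0.4] err [-0.1 -0.1 -0. ]
2 [ 0.9 -0.1  0.1] err [-0. -0. -0.]
3 [ 0.4 -1.1  0.1] err [ 0.  0. -0.]
4 [ 0.4 -0.2 -0.5] err [0.1 0.1 0. ]
5 [ 0.4  0.7 -0.3] err [0.1 0.1 0. ]
6 [0.9 0.7 0.4] err [0.1 0.1 0. ]
7 [0.8 0.8 0. ] err [0.1 0.1 0. ]
8 [0.8 0.6 0.7] err [0.1 0.  0.1]
9 [1.1 0.6 0.6] err [ 0.1 -0.1  0. ]
over 0.0005 [-0.9  0.3  0.7]
over 0.001 [-2.2 -0.1  1.6]
over 0.0015 [-2.1  0.8  2. ]
t 19.175
t 20.4417
21.15
online_bleed r 0.05 angle deg 0.3 [0.563 0.388 0.101] 49
spare_bleed r 0.05 angle deg 0.5 [0.559 0.249 0.101] 44
online_valve r 0.054 angle deg 90.3 [0.433 0.386 0.101] 56
spare_valve r 0.054 angle deg 180.0 [0.373 0.194 0.101] 69
```

View pics/c3.png

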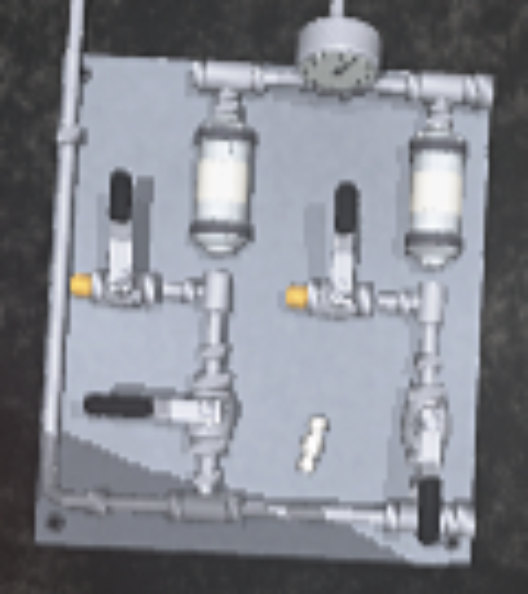

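The spent inlet is closed at 90.3°, lying across its tube at (118,406). The bleed is next.

Run:
```python
from h import *
push("online_bleed");retreat("online_bleed")
ctrl.movep([.30,.52,.25],quat(np.pi));ctrl.pause(.3);print(get_state()["time"],np.round(fz(),1));check("c4")
im,d=vision.grab_frame("top");cv2.imwrite("pics/top4.png",im)
```

```text
down [0.0005 0.0003 0.0008] F0 [0.3 0.3 0.2] t 23.525
1 [-0.5 -1.1 -1.4] err [ 0.1 -0.3 -0.1]
2 [ 0.4 -1.  -1.4] err [ 0.1 -0.3 -0.1]
3 [ 0.7 -1.  -0.4] err [ 0.  -0.1 -0. ]
4 [ 0.9 -0.9 -0.7] err [-0.1 -0.  -0.1]
5 [ 0.4 -1.  -0.4] err [-0.1  0.   0. ]
6 [ 0.6 -2.1  0.4] err [-0.   0.1  0.1]
7 [ 0.4 -0.6 -0. ] err [-0.   0.1  0. ]
8 [ 0.7 -1.1 -0.4] err [-0.  0.  0.]
9 [ 3.8 -1.2 -1.3] err [ 1.  -0.3  0.2]
over 0.0005 [ 6.2 -1.6 -1.1]
over 0.001 [ 6.9 -1.4 -2.2]
over 0.0015 [ 8.1 -0.8 -3.1]
stop felt
t 28.175
t 29.4417
30.7667 [ 0.2 -0.3 -0.4]
spare_bleed r 0.05 angle deg 0.4 [0.559 0.249 0.101] 44
online_bleed r 0.047 angle deg 89.1 [0.515 0.437 0.101] 40
online_valve r 0.054 angle deg 90.3 [0.433 0.386 0.101] 55
spare_valve r 0.054 angle deg 180.1 [0.373 0.194 0.101] 70
```

View pics/top4.png

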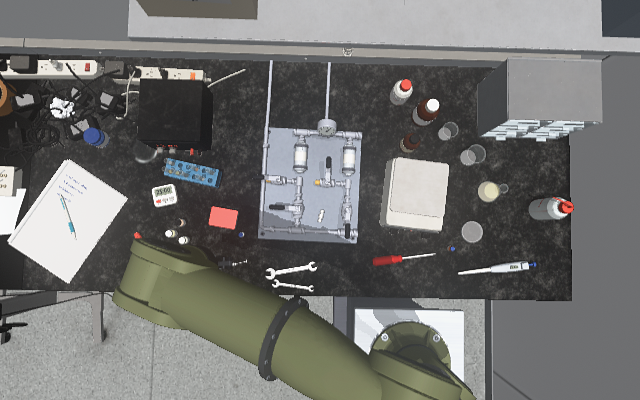

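The bleed now points left at about (272,180), and the spanner, box, vial, union and bottle are where they were in the first picture. The hand is clear, so I'm handing in.

```bash
python3 -c "
from h import *
print(ticket.close_job())"
```

```text
the job is handed in; nothing more can be done
None
```

The changeover is done and handed in at about 31 s of the 58 s allowed. With the shut fingertips I opened the spare (right) line's inlet, then closed the spent (left) line's inlet, and last opened the spent line's bleed.

**Lever positions:** The last overhead check measured each lever against its nominal stop, all well within the 7° limit:

| Lever | Measured | Stop |
|---|---|---|
| Spare inlet, open | 180.1° | 180° |
| Spent inlet, closed | 90.3° | 90° |
| Spent bleed, open | 89.1° | 90° |
| Spare bleed, closed (untouched) | 0.4° | 0° |

**Forces:** The highest wrist force I read was about 9 N, at the bleed's stop. I only sampled it between steps. At the spent inlet's stop the force barely rose, so that end position rests on the camera measurement.

**Loose things:** The union, spanner, box, vial and bottle look unmoved in the overhead pictures, judged by eye rather than measured. The hand was clear of everything, and no check failed or disagreed.

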